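Widen the gourd stand by one hole and set the gourd in it

TASK

The wooden gourd stand is set too narrow: press in the red spring button on its steel tube and slide the tube, with its wooden cheek, towards the post until the button pops out through the other hole, stopping as soon as it locks rather than forcing it. Then stand the empty gourd upright on the cork between the two cheeks, setting it down gently, and leave the other things on the counter where they are.

Things in the scene. Friction and masses are not known exactly. Their poses are not given: they have to be found in the camera images.
- stand: Fixed wooden stand, base 110 x 320 x 10 mm. Origin: centre of its underside, on the counter; z up, y along the tube from the cheeks to the post, x across the tube to the side where the button sticks out. In mm: tube axis at x 0, z 45; post at y 134 to 156, 66 high, holding the dark inner tube; fixed cheek with inner face at y -125, 70 wide in x, 64 high.
- sleeve (a joint): Travel of the steel outer tube (sleeve) with its cheek along the stand's +y, m: 0 at the start, growing as the gap widens, end stop 0.084. Drags with about 2 N. Its second hole meets the button at a travel between 0.044 and 0.074, different on each stand, not measured: slide until the button pops out and the sleeve locks (1.5 mm of play either way). Over 12 N against the locked button harms it.
- sleeve_grip (a point): Point on the axis of the sleeve at its first hole; moves with the sleeve. Square steel tube 28 x 28 mm, wall 2 mm, along the stand's y, from 112 mm on the cheek side to 19 mm on the post side of this point, axis 45 mm above the counter. 34 mm across x at the button.
- sliding_cheek (a point): Middle of the gap-side face of the sliding cheek, a wooden plate on the end of the sleeve, 70 mm wide in the stand's x, 8 mm thick, 16 to 64 mm above the counter. The gap to the fixed cheek is 30 mm at the start, 30 mm plus the sleeve's travel later.
- snap_button (a joint): How far the red button is pressed in, m: 0 out (6 mm proud of the sleeve), 0.006 flush, 0.008 with the sleeve's wall over it, stop 0.010. Spring 1 to 3 N. It stays put along the tube. Pinching the sleeve across x over the button with flat pads presses it flush; a slide with 4 to 8 N then makes it duck under the hole's edge. Unpressed, it locks the sleeve.
- button_tip (a point): Outermost point of the red button, a dome 11 mm in diameter whose axis is across the tube (the stand's +x), 45 mm above the counter.
- seat (a point): Point on the top of the cork pad (60 mm wide in the stand's x), 13 mm above the counter, 44 mm from the fixed cheek: within 9 mm of the middle of the gap once it is widened by one hole.
- gourd_center (a point): Centre (half-way up, 40 mm above its foot) of the gourd, an empty brown hollow cup with a steel rim, round, 80 mm high, 60 mm in diameter at mid-height, foot 38 mm, rim 49 mm, 90 to 170 g; z along its axis. It starts upright on the counter.
- sugar_bowl: Blue ceramic sugar bowl with a knob, 88 mm in diameter, 75 mm high; leave alone. Origin under its centre.
- jar: Squat glass jar with clamp lid, 90 mm in diameter, 82 mm high; leave alone. Origin under its centre.
- bombilla: Steel drinking straw with a bulb, 200 mm long, lying; leave alone. Origin on the counter near its middle.
- mug: White mug, 80 mm in diameter, 85 mm high; leave alone. Origin under its centre.
- tin: Green tin, 90 mm in diameter, 80 mm high; leave alone. Origin under its centre.
- teaspoon: Steel spoon, 150 mm, lying; leave alone. Origin on the counter near its middle.

How it is judged:
On the way, in this order (a step that is already met when the one before it is completed fails the run):
1. the button is pressed in and the sleeve is sliding over it (value of joint snap_button above 0.006 m and value of joint sleeve above 0.012 m), for 0.05 s.
2. the button has popped out through the second hole (value of joint snap_button below 0.0025 m and value of joint sleeve between 0.038 and 0.08 m), for 0.2 s.
At the end, for the whole second after the job is handed in: The button stands out through the second hole (pressed less than 2.5 mm, sleeve travelled 38 to 80 mm), and the gourd stands released, upright (within 0.1 rad) and at rest on the cork pad between the cheeks (within 20 mm of the tube's centre plane, its centre 50 to 56 mm above the counter) (all of step 2 and x of gourd_center in the frame of stand between -0.02 and 0.02 m and y of gourd_center in the frame of stand between -0.102 and -0.043 m and z of gourd_center in the frame of stand between 0.05 and 0.056 m and angle between gourd_center's own z axis and vertical below 0.1 rad and linear speed of gourd below 0.02 m/s and velocity of joint sleeve below 0.01 m/s); the robot touches nothing.
It fails at once if the sleeve is forced against the button with more than 12 N (contact force between sleeve and snap_button above 12 N).
It fails at once if the gourd is dropped, knocked or pressed on the stand with more than 30 N (contact force between gourd and stand above 30 N).
It fails at once if the gourd is tipped over (angle between gourd_center's own z axis and vertical above 0.8 rad).
It fails at once if another thing on the counter is shifted by more than 30 mm (distance of any of sugar_bowl, jar, bombilla, mug, tin, teaspoon from where it was at the start of the episode above 0.03 m).
It also fails if it takes over 54 s, if anything falls off the work surface, if the arm or the gripper's body presses on something with over 40 N, if the wrist force passes 120 N, or if a joint passes its speed limit or range.

ROBOT

A 7-joint arm with a two-finger parallel gripper is mounted at the origin on the work surface. World frame = base frame: x ahead of the robot, y to its left, z up, the work surface at z = 0. Lengths are in m, angles in rad, forces in N, time in s.
With the tool pointing down it reaches from about 0.425 to 0.925 m from the base axis. Payload 6.8 kg.
Tool frame: the origin (TCP) lies midway between the tips of the shut fingers; the grasp point (between the pads) lies 19 mm behind it (bot.pinch_z is the distance from the TCP to the grasp point, in m); x points along the fingers, y is the direction in which the jaws open and shut, and the axes are right-handed (so a half turn about x gives the same grasp; the last joint's range is limited). The gripper opens to 85 mm and grips with 20 to 120 N. Pads are 22 mm wide; open, the fingers measure 114 mm over their backs; the gripper's body (76 mm by 85 mm) begins 54 mm behind the grasp point. The pads swing forward as they close: fully open they stand 13 mm farther back than shut.
Start: joints at [1.192, 0.477, 0.022, 1.555, -0.011, 1.109, -0.083], TCP at [0.181, -0.65, 0.231] pointing down, gripper open.
Joint ranges: [-2.96, 2.96], [-0.34, 2.1], [-1.41, 1.46], [0.24, 2.44], [-1.37, 4.51], [0.17, 1.92], [-2.96, 2.96]. Speed limits (rad/s): [2.39, 2.39, 3.14, 3.14, 3.14, 3.14, 3.14].

INTERFACE

Orientations are given as a unit quaternion [w, x, y, z].
In Python, from station import bot gives the robot as it stands. The module is installed in compiled form; this text tells all that it offers.
- The arm moves only by the tool step_arm, never from a script. Its argument "plan" is a list of rows, each a list of 6 numbers: the shift along the tool's x, y, z in units of 40 mm (1.0 is 40 mm), then the turn, a rotation vector about the tool's x, y, z in units of 360 degrees (1.0 is 360 degrees). In form: [[dx, dy, dz, ax, ay, az], ...]. A call has 1 to 8 rows; each row shifts and turns the commanded pose from where the row before left it, along the tool's axes as they then stand; what a row does not reach is not made up. A row lasts 1/8 s, in which the tool goes at most 62.5 mm and 10.7 degrees, less where a joint would pass 70% of its speed; a pose out of reach is approached as far as the arm can. A call with a number of a shift or a turn outside -1 to 1 is refused whole. A call with a gripper value outside its range is refused whole. "fingers" is the closure, from -1 (fully open) to 1 (shut), set as the call begins (left out, the last holds). The fingers move at their own pace and stop on an object; "force" is the grip in N (left out, the last holds). Time passes only in rows, so rows that do not move let the fingers close. It gives the time, the measured TCP pose, the force and the opening at its end, in the units of the state.
- bot.get_obs(): the state, without advancing time (a new reading comes with each control period).
- bot.read_camera(name): name is "side" or "top" or "wrist"; returns (picture, depth): 400x640x3 uint8, red, green, blue; 400x640 float32, m along the optical axis (not along the pixel's ray), 0 where there is no reading.
- bot.camera_model(name): a dict with "mtx" (3x3 intrinsics, pixels), "origin" and "rotation" of the camera in the world; the wrist camera has in their place "T_tool_cam" (4x4, takes a point from camera to tool coordinates, whose origin is the TCP and whose axes are the tool frame's). Camera axes: x right, y up, looking along -z (the intrinsics and any distortion apply to the point x, -y, -z); pixel columns grow to the right and rows downward; lengths in m; the calibration is good to about 2 mm. The wrist camera is an equidistant fisheye: a pixel r from the principal point sees the ray r / f radians off the axis. A picture is of the moment at which its call begins: read the wrist's pose just before it. camera_model takes no time and is no camera call.
- bot.hand_in(): hands the job in, once; it reports no verdict.
The state is a dict: "t": time; "q": joint angles; "joint_vel": joint speeds; "joint_torque": joint torques, N m; "eef_pos": TCP position; "tool_rot": TCP orientation; "contact_force": force on the tool from outside, world axes, zero at the start; "torque": the same for the moment, N m; "gripper_width": opening from 0.0 (shut) to 1.0 (fully open).
Only numpy, scipy, OpenCV 4.12 (cv2) and the standard library are available. Lean on these libraries where they do the work, as an engineer would, in place of code of your own. Each camera call takes 0.05 s, during which the arm holds its last target.

## Working session

There is one attempt and no reset: what is moved stays moved. The work goes in short steps, Python scripts to look and compute and a tool call to move; the robot and the scene stay as the last step left them, time stands still between calls to the robot, and variables do not carry over. Pictures are saved under pics/ and viewed, and the job is handed in when it is done.

Besides the shell and the picture viewer there is one more tool, called after "Emit:" as name(argument=value, ...) on one line, values as JSON. step_arm: Moves the arm, as the interface text tells. Shifts and turns lie within -1 to 1; 1 stands for 40 mm of shift or 360 degrees of turn. Its arguments: {"type":"object","properties":{"plan":{"type":"array"},"fingers":{"type":"number"},"force":{"type":"number"}},"required":["plan"]}

```bash
mkdir -p pics; ls; python3 - <<'E'
from station import bot
import cv2,numpy as np
o=bot.get_obs();print({k:np.round(v,3) for k,v in o.items()},bot.pinch_z)
for n in["side","top","wrist"]:
    p,d=bot.read_camera(n);cv2.imwrite(f"pics/{n}0.png",p[:,:,::-1]);np.savez(f"{n}0.npz",p=p,d=d)
    print(n,{k:np.round(v,4).tolist() if not isinstance(v,str) else v for k,v in bot.camera_model(n).items()})
E
```

```text
pics
{'t': np.float64(0.0), 'q': array([ 1.192,  0.478,  0.022,  1.556, -0.011,  1.109, -0.083]), 'joint_vel': array([-0.001,  0.001,  0.   ,  0.   ,  0.   ,  0.001, -0.002]), 'joint_torque': array([-0.0000e+00, -5.9646e+01,  1.6070e+00, -2.8120e+01,  1.2000e-02,
        9.0000e-03,  0.0000e+00]), 'eef_pos': array([ 0.18, -0.65,  0.23]), 'tool_rot': array([-0.095, -0.7  , -0.096,  0.701]), 'contact_force': array([-0.431, -0.909,  0.012]), 'torque': array([ 0.041, -0.028,  0.008]), 'gripper_width': np.float64(1.002)} 0.0187
side {'mtx': [[369.9099, 0.0, 316.0362], [0.0, 369.9099, 200.9855], [0.0, 0.0, 1.0]], 'origin': [0.209, 0.2964, 0.7448], 'rotation': [-0.3772, -0.1242, 0.2984, 0.8679]}
top {'mtx': [[378.6001, 0.0, 320.3895], [0.0, 378.6001, 199.5987], [0.0, 0.0, 1.0]], 'origin': [0.5355, -0.0896, 0.8721], 'rotation': [-0.6987, -0.0377, 0.0308, 0.7137]}
wrist {'mtx': [[309.7069, 0.0, 318.4261], [0.0, 309.7069, 200.0357], [0.0, 0.0, 1.0]], 'T_tool_cam': [[-0.0013, 0.3282, -0.9446, -0.1428], [1.0, -0.0004, -0.0015, -0.0003], [-0.0009, -0.9446, -0.3282, -0.0849], [0.0, 0.0, 0.0, 1.0]]}
```

View pics/top0.png

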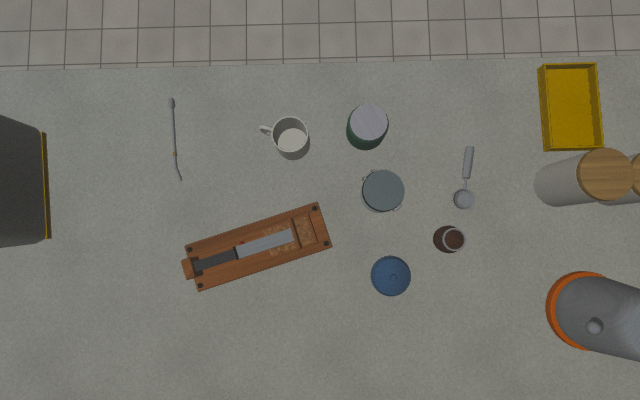

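View pics/side0.png

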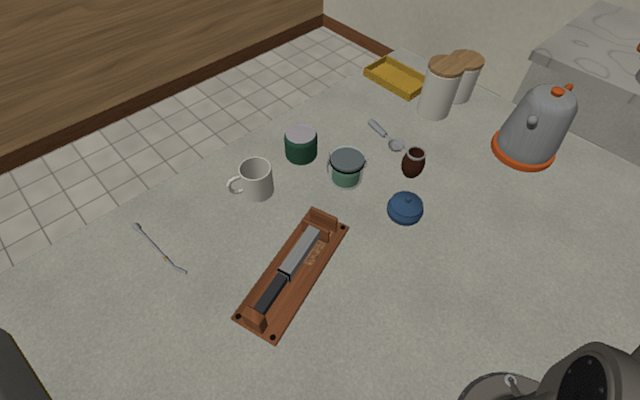

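View pics/wrist0.png

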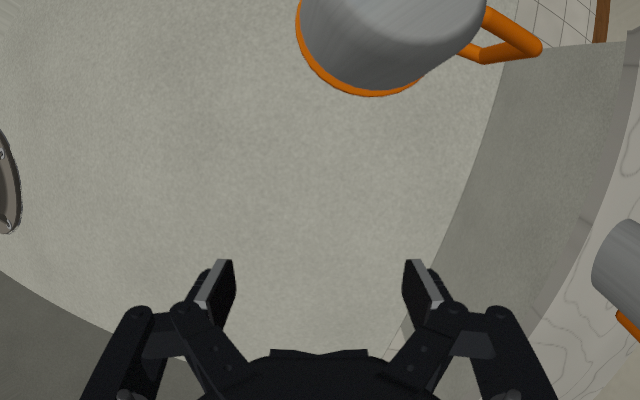

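```bash
cat > h.py <<'E'
import numpy as np,cv2
from scipy.spatial.transform import Rotation as R
from station import bot
def Rq(q): return R.from_quat(np.r_[q[1:],q[0]])
def cloud(n,d):
    m=bot.camera_model(n);K=np.array(m["mtx"]);v,u=np.mgrid[0:400,0:640]
    c=np.stack([(u-K[0,2])/K[0,0]*d,-(v-K[1,2])/K[1,1]*d,-d],-1)
    return c@Rq(m["rotation"]).as_matrix().T+np.array(m["origin"])
def proj(n,P):
    m=bot.camera_model(n);K=np.array(m["mtx"])
    c=(np.atleast_2d(P)-np.array(m["origin"]))@Rq(m["rotation"]).as_matrix()
    return np.stack([K[0,0]*c[:,0]/-c[:,2]+K[0,2],K[1,1]*-c[:,1]/-c[:,2]+K[1,2]],-1)
E
python3 - <<'E'
from h import *
for n,b in(("top",(170,190,350,310)),("side",(220,195,360,350))):
    p=np.load(n+"0.npz")["p"][b[1]:b[3],b[0]:b[2]]
    cv2.imwrite(f"pics/{n}0z.png",cv2.resize(p[:,:,::-1],None,fx=4 if n=="top" else 3.8,fy=4 if n=="top" else 3.8,interpolation=cv2.INTER_CUBIC))
Z=np.load("top0.npz");C=cloud("top",Z["d"]);p=Z["p"].astype(int)
hsv=cv2.cvtColor(Z["p"],cv2.COLOR_RGB2HSV)
print("table z",np.median(C[300:380,100:500,2]))
m=(hsv[...,0]<15)&(hsv[...,1]>110)
m[:190]=0;m[310:]=0;m[:,:170]=0;m[:,345:]=0
b=m&(C[...,2]>0.003)&(C[...,2]<0.018)
r=cv2.minAreaRect(C[b][:,:2].astype(np.float32)*1000);print("base",r,b.sum(),cv2.boxPoints(r),np.median(C[b][:,2]))
for (u,v) in[(450,239),(390,276),(265,245),(215,260),(190,268),(305,235),(320,220)]:
    print(u,v,C[v,u].round(4),p[v,u])
print(Rq(bot.get_obs()["tool_rot"]).as_matrix().round(2))
E
```

```text
table z 0.0006037378813698036
base ((517.1619262695312, 62.50166320800781), (107.94834899902344, 317.0913391113281), 17.12512969970703) 4672 [[ 418.89548  198.12485]
 [ 512.26605 -104.90793]
 [ 615.42834  -73.12152]
 [ 522.0578   229.91125]] 0.010880358143205371
450 239 [ 0.5236 -0.3744  0.0045] [64 48 43]
390 276 [ 0.4505 -0.2243  0.07  ] [53 63 81]
265 245 [0.5198 0.0377 0.0605] [106 110 111]
215 260 [0.4902 0.1448 0.059 ] [58 58 58]
190 268 [0.475  0.1954 0.0667] [115  78  48]
305 235 [ 0.5395 -0.0457  0.0144] [107  78  54]
320 220 [ 0.5726 -0.0802  0.0124] [110  73  48]
[[-0.    0.27 -0.96]
 [ 0.   -0.96 -0.27]
 [-1.   -0.    0.  ]]
```

View pics/top0z.png

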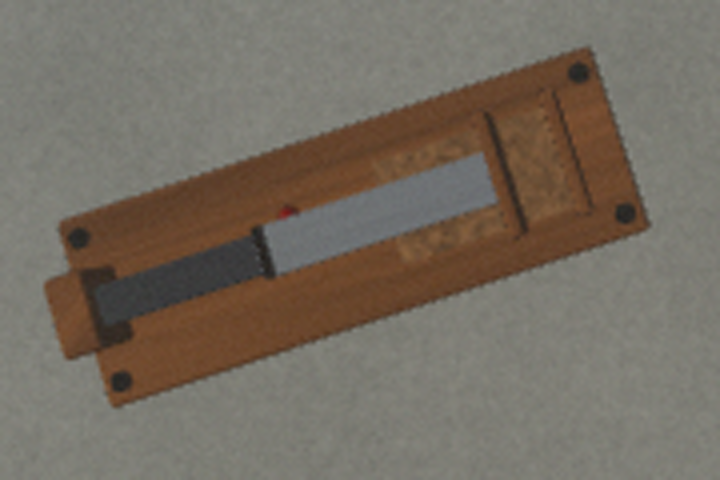

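View pics/side0z.png

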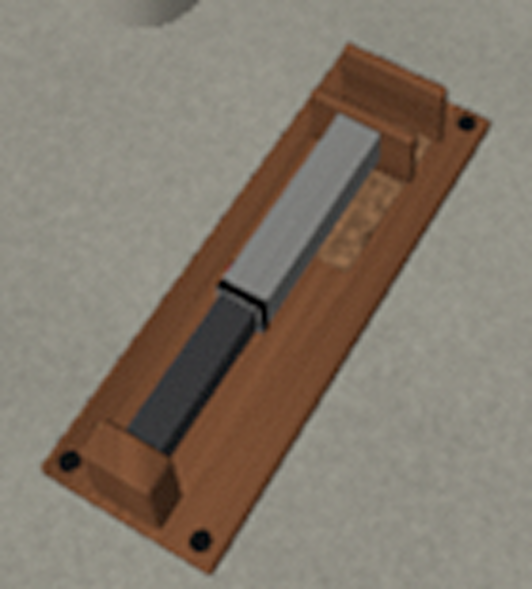

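```bash
python3 - <<'E'
from h import *
Z=np.load("top0.npz");C=cloud("top",Z["d"]);p=Z["p"]
hsv=cv2.cvtColor(p,cv2.COLOR_RGB2HSV)
O=np.array([.5172,.0625,0]);a=np.radians(17.125);X=np.array([np.cos(a),np.sin(a),0]);Y=np.array([-np.sin(a),np.cos(a),0])
m=((hsv[...,0]<6)|(hsv[...,0]>172))&(hsv[...,1]>150);m[:200]=0;m[300:]=0;m[:,:180]=0;m[:,340:]=0
v,u=np.nonzero(m);print(np.c_[u,v,p[v,u],((C[v,u]-O)@np.c_[X,Y,[0,0,1]]*1000).round(0)][:20])
def at(u,v,z):
    mm=bot.camera_model("top");K=np.array(mm["mtx"]);r=Rq(mm["rotation"]).as_matrix()@np.array([(u-K[0,2])/K[0,0],-(v-K[1,2])/K[1,1],-1]);o=np.array(mm["origin"]);return o+r*(z-o[2])/r[2]
w=at(u.mean(),v.mean(),.045);print("button",w,(w-O)@X*1000,(w-O)@Y*1000)
L=(C-O)@np.c_[X,Y,[0,0,1]]*1000
mm=(abs(L[...,0])<40)&(abs(L[...,1])<180)&(L[...,2]>50)
x=L[mm];
# metallic top
t=x[(x[:,2]>55)&(x[:,2]<63)&(abs(x[:,0])<20)];
for lo in range(-150,170,10):
    s=x[(x[:,1]>lo)&(x[:,1]<lo+10)]
    if len(s):print(lo,len(s),s.min(0).round(0),s.max(0).round(0),s[:,0].mean().round(1))
for n in("top","side"):
    ZZ=np.load(n+"0.npz");c=cloud(n,ZZ["d"])
    g=c[(np.hypot(c[...,0]-.523,c[...,1]+.375)<.06)&(c[...,2]>.02)&(c[...,2]<.1)]
    print(n,len(g),g.min(0),g.max(0))
    q=g[g[:,2]>.074];
    A=np.c_[q[:,:2],np.ones(len(q))];s=np.linalg.lstsq(A,(q[:,:2]**2).sum(1),rcond=None)[0];print("rim",len(q),q[:,:2].mean(0),q.min(0),q.max(0))
    for z0 in (.03,.04,.05,.06):
        q=g[abs(g[:,2]-z0)<.005]
        if len(q)<8:continue
        from scipy.optimize import least_squares
        f=least_squares(lambda k:np.hypot(q[:,0]-k[0],q[:,1]-k[1])-k[2],[.52,-.38,.028]);print(z0,len(q),f.x)
for k,c in dict(bowl=(390,276),jar=(383,190),spoon=(463,199),spoon2=(468,152)).items(): print(k,C[c[1],c[0]])
E
```

```text
[[241. 242. 103.  36.  32.  18.  24.  52.]
 [242. 242.  89.  34.  30.  17.  22.  53.]
 [240. 243. 124.  44.  35.  16.  27.  51.]
 [241. 243. 116.  32.  27.  16.  25.  51.]
 [242. 243. 104.  42.  42.  15.  23.  52.]]
button [0.52573651 0.09191455 0.045     ] 16.819374076930558 25.596802725064368
-140 51 [ -34. -133.   61.] [  34. -130.   68.] -0.1
-130 72 [ -35. -130.   61.] [  34. -125.   68.] -0.6
-100 96 [-34. -95.  51.] [ 34. -90.  69.] -0.3
-90 84 [-35. -90.  57.] [ 34. -80.  68.] -0.5
-80 63 [-14. -80.  55.] [ 13. -70.  63.] -0.5
-70 59 [-14. -70.  57.] [ 14. -60.  62.] -0.6
-60 63 [-14. -60.  57.] [ 14. -50.  63.] -0.4
-50 58 [-14. -50.  56.] [ 13. -40.  62.] -0.8
-40 65 [-14. -40.  56.] [ 14. -30.  64.] -0.4
-30 63 [-14. -30.  57.] [ 13. -20.  63.] -0.5
-20 60 [-14. -20.  56.] [ 13. -10.  63.] -0.7
-10 64 [-14. -10.  57.] [14. -0. 63.] -0.3
0 62 [-14.   0.  55.] [13. 10. 64.] -0.7
10 62 [-14.  10.  57.] [13. 20. 62.] -0.2
20 69 [-14.  20.  51.] [18. 30. 63.] 0.9
30 64 [-14.  30.  55.] [14. 40. 63.] -0.4
40 49 [-14.  40.  54.] [13. 50. 63.] -0.6
50 49 [-11.  50.  53.] [11. 60. 
[... 686 characters left out ...]
683328]
0.04 64 [ 0.5248781  -0.35610896  0.02777783]
0.05 86 [ 0.52454405 -0.35664838  0.02752368]
0.06 89 [ 0.52476936 -0.35729414  0.02577044]
side 585 [ 0.49217703 -0.38351803  0.02061304] [ 0.55087656 -0.32523483  0.08243427]
rim 129 [ 0.52169861 -0.35571154] [ 0.49790273 -0.38118902  0.07410168] [ 0.54559189 -0.33281636  0.08243427]
0.03 43 [ 0.52188034 -0.35691343  0.02864122]
0.04 87 [ 0.52150481 -0.35551232  0.02794239]
0.05 108 [ 0.52128994 -0.35558609  0.02706531]
0.06 115 [ 0.52118272 -0.35518674  0.02445585]
bowl [ 0.45045473 -0.22425318  0.07001709]
jar [ 0.62981288 -0.21453062  0.0813583 ]
spoon [ 0.61431892 -0.40971293  0.00266919]
spoon2 [ 0.71945015 -0.41973074  0.02280169]
```

```bash
python3 - <<'E'
from h import *
for n in("top","side"):
    C=cloud(n,np.load(n+"0.npz")["d"])
    t=C[(C[...,2]>.09)&(C[...,2]<.5)&(C[...,1]<-.2)&(C[...,1]>-1)&(C[...,0]>0)]
    for y in np.arange(-.9,-.2,.05):
        s=t[(t[:,1]>y)&(t[:,1]<y+.05)]
        if len(s):print(n,round(y,2),len(s),s.min(0).round(2),s.max(0).round(2))
E
```

```text
top -0.75 315 [ 0.59 -0.73  0.09] [ 0.69 -0.7   0.14]
top -0.7 601 [ 0.42 -0.7   0.09] [ 0.68 -0.65  0.17]
top -0.65 4517 [ 0.29 -0.65  0.09] [ 0.69 -0.6   0.2 ]
top -0.6 2500 [ 0.33 -0.6   0.09] [ 0.69 -0.56  0.18]
side -0.8 217 [ 0.35 -0.79  0.11] [ 0.69 -0.75  0.17]
side -0.75 421 [ 0.33 -0.75  0.09] [ 0.69 -0.7   0.19]
side -0.7 583 [ 0.29 -0.7   0.09] [ 0.68 -0.65  0.21]
side -0.65 2438 [ 0.29 -0.65  0.09] [ 0.69 -0.6   0.21]
side -0.6 1504 [ 0.32 -0.6   0.09] [ 0.68 -0.55  0.18]
```

```bash
cat >> h.py <<'E'
def rows(goals,p=None,q=None,step=.045,rs=10.,dp=3):
    """goals: list of (xyz, yaw_deg of tool z, or None). tool x down."""
    o=bot.get_obs();p=np.array(o["eef_pos"]) if p is None else np.array(p);M=Rq(o["tool_rot"]) if q is None else q
    out=[]
    for g,yaw in goals:
        g=np.array(g,float)
        if yaw is None: T=M
        else:
            a=np.radians(yaw);z=np.array([np.cos(a),np.sin(a),0]);x=np.array([0,0,-1.]);T=R.from_matrix(np.c_[x,np.cross(z,x),z])
        while True:
            d=g-p;n=np.linalg.norm(d);w=(M.inv()*T).as_rotvec(degrees=True);wn=np.linalg.norm(w)
            if n<3e-4 and wn<.15:break
            k=max(n/step,wn/rs,1);k=np.ceil(k-1e-6)
            s=M.inv().apply(d/k)/.04
            s=s/max(1,abs(s).max())
            r=np.r_[s,w/k/360];r=np.r_[r[:3].round(2),r[3:].round(4)];out.append(r.tolist())
            p=p+M.apply(r[:3]*.04);M=M*R.from_rotvec(r[3:]*360,degrees=True)
            if len(out)>60:break
    for i in range(0,len(out),8):print(str(out[i:i+8]).replace(" ",""))
    print(len(out),p.round(4))
O=np.array([.5172,.0625,0]);_a=np.radians(17.125);X=np.array([np.cos(_a),np.sin(_a),0]);Y=np.array([-np.sin(_a),np.cos(_a),0])
YAW=-72.875
E
python3 - <<'E'
from h import *
t=O+Y*.025
rows([([.25,-.46,.231],None),([.42,-.2,.2],YAW+.01),([*t[:2],.12],YAW)])
E
```

```text
[[-0.0,-0.82,-0.59,0.0,0.0,0.0],[-0.0,-0.82,-0.59,0.0,0.0,0.0],[-0.0,-0.82,-0.59,0.0,0.0,0.0],[-0.0,-0.83,-0.59,0.0,0.0,0.0],[-0.01,-0.82,-0.59,0.0,0.0,0.0],[0.08,-0.51,-0.58,-0.0254,-0.0,0.0],[0.08,-0.41,-0.66,-0.0255,-0.0,0.0],[0.08,-0.3,-0.71,-0.0254,-0.0,0.0]]
[[0.08,-0.19,-0.75,-0.0255,-0.0,0.0],[0.08,-0.06,-0.78,-0.0254,-0.0,0.0],[0.08,0.06,-0.78,-0.0255,-0.0,0.0],[0.08,0.18,-0.75,-0.0254,-0.0001,0.0],[0.07,0.3,-0.72,-0.0255,-0.0,0.0],[0.08,0.41,-0.66,-0.0254,-0.0001,0.0],[0.07,0.51,-0.58,-0.0255,-0.0,0.0001],[0.29,0.61,-0.88,0.0,-0.0,-0.0]]
[[0.29,0.61,-0.88,0.0,-0.0,-0.0],[0.29,0.61,-0.88,0.0,-0.0,-0.0],[0.28,0.61,-0.89,0.0,-0.0,-0.0],[0.29,0.61,-0.88,0.0,-0.0,-0.0],[0.28,0.6,-0.89,0.0,-0.0,-0.0],[0.29,0.61,-0.88,0.0,-0.0,-0.0]]
22 [0.5099 0.0863 0.1198]
```

Emit:
step_arm(plan=[[0, -0.82, -0.59, 0, 0, 0], [0, -0.82, -0.59, 0, 0, 0], [0, -0.82, -0.59, 0, 0, 0], [0, -0.82, -0.59, 0, 0, 0], [0, -0.82, -0.59, 0, 0, 0], [0.08, -0.51, -0.58, -0.0254, 0, 0], [0.08, -0.41, -0.66, -0.0254, 0, 0], [0.08, -0.3, -0.71, -0.0254, 0, 0]], fingers=-1, force=20)

```text
t: 1.15
eef_pos: [0.3017, -0.3822, 0.2215]
tool_rot: [-0.261, -0.657, -0.261, 0.657]
contact_force: [0.3, 0.2, -0.1]
gripper_width: 0.997
```

Emit:
step_arm(plan=[[0.08, -0.19, -0.75, -0.0254, 0, 0], [0.08, -0.06, -0.78, -0.0254, 0, 0], [0.08, 0.06, -0.78, -0.0254, 0, 0], [0.08, 0.18, -0.75, -0.0254, 0, 0], [0.08, 0.3, -0.72, -0.0254, 0, 0], [0.08, 0.41, -0.66, -0.0254, 0, 0], [0.08, 0.51, -0.58, -0.0254, 0, 0]])

```text
t: 2.02
eef_pos: [0.4208, -0.2004, 0.1991]
tool_rot: [0.569, 0.419, 0.569, -0.419]
contact_force: [0.3, -0.5, 0.2]
gripper_width: 0.996
```

```bash
python3 - <<'E'
from h import *
t=O+Y*.025
rows([([*t[:2],.12],YAW)])
o=bot.get_obs();print(o["t"],o["q"].round(2),o["eef_pos"].round(3),Rq(o["tool_rot"]).as_matrix().round(2),o["contact_force"])
E
```

```text
[[0.28,0.61,-0.88,0.0,0.0,0.0],[0.28,0.61,-0.88,0.0001,0.0,0.0],[0.28,0.61,-0.89,0.0,0.0,0.0],[0.28,0.6,-0.88,0.0001,0.0,0.0],[0.29,0.61,-0.89,0.0,0.0,0.0],[0.28,0.6,-0.89,0.0001,0.0,0.0],[0.29,0.61,-0.88,0.0,0.0,0.0]]
7 [0.51   0.0864 0.1199]
2.025 [ 0.73  0.21 -0.47  2.05  0.12  0.91  0.5 ] [ 0.421 -0.2    0.199] [[-0.    0.96  0.3 ]
 [-0.    0.3  -0.96]
 [-1.   -0.    0.  ]] [ 0.28218167 -0.45290526  0.20484951]
```

Emit:
step_arm(plan=[[0.28, 0.61, -0.88, 0, 0, 0], [0.28, 0.61, -0.88, 0, 0, 0], [0.28, 0.61, -0.88, 0, 0, 0], [0.28, 0.61, -0.89, 0, 0, 0], [0.28, 0.6, -0.89, 0, 0, 0], [0.28, 0.6, -0.89, 0, 0, 0], [0.29, 0.6, -0.88, 0.0003, 0, 0], [0, 0, 0, 0, 0, 0]])

```text
t: 3.02
eef_pos: [0.5104, 0.089, 0.1199]
tool_rot: [0.568, 0.42, 0.57, -0.419]
contact_force: [0.4, -0.2, 0.1]
gripper_width: 0.995
```

```bash
python3 - <<'E'
from h import *
t=O+Y*.025
rows([([*t[:2],.027],YAW)],step=.032)
o=bot.get_obs();print(o["t"],o["q"].round(2),o["eef_pos"].round(4),t.round(4),o["contact_force"].round(2))
p,d=bot.read_camera("wrist");cv2.imwrite("pics/w1.png",p[:,:,::-1])
E
```

```text
[[0.77,-0.01,0.02,0.0,-0.0001,0.0],[0.78,-0.01,0.02,0.0001,-0.0001,0.0],[0.77,-0.01,0.02,0.0,-0.0002,0.0]]
3 [0.5099 0.0865 0.0271]
3.025 [ 0.17  0.42 -0.56  2.    0.3   0.8  -0.27] [0.5104 0.089  0.1199] [0.5098 0.0864 0.    ] [ 0.37 -0.19  0.15]
```

View pics/w1.png

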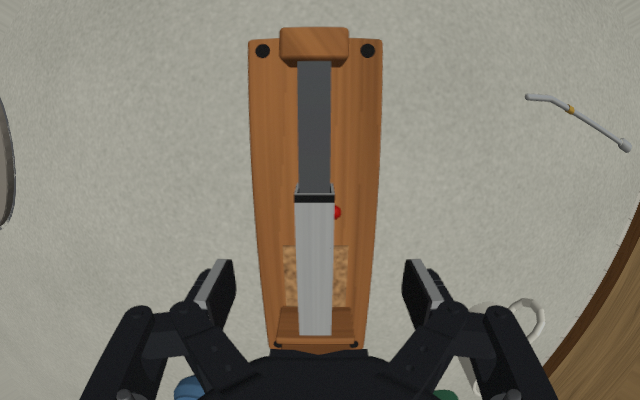

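Emit:
step_arm(plan=[[0.8, -0.01, 0.02, 0, -0.0001, 0], [0.8, -0.01, 0.02, 0, -0.0001, 0], [0.8, -0.01, 0.02, 0, -0.0001, 0], [0, 0, 0, 0, 0, 0]])

```text
t: 3.58
eef_pos: [0.5082, 0.0802, 0.0229]
tool_rot: [0.567, 0.42, 0.568, -0.424]
contact_force: [0.3, 0.1, 0.8]
gripper_width: 1.001
```

Emit:
step_arm(plan=[[0, 0, 0, 0, 0, 0], [0, 0, 0, 0, 0, 0], [0, 0, 0, 0, 0, 0], [0, 0, 0, 0, 0, 0], [0, 0, 0, 0, 0, 0]], fingers=1, force=25)

```text
t: 4.2
eef_pos: [0.5095, 0.0819, 0.0256]
tool_rot: [0.569, 0.42, 0.567, -0.422]
contact_force: [-4.9, -1.2, 10.9]
gripper_width: 0.325
```

```bash
python3 - <<'E'
from h import *
o=bot.get_obs();print(o["t"],o["eef_pos"].round(4),((o["eef_pos"]-O)@np.c_[X,Y]*1000).round(1),Rq(o["tool_rot"]).as_matrix().round(3),o["contact_force"].round(2),o["gripper_width"])
p,d=bot.read_camera("wrist");cv2.imwrite("pics/w2.png",p[:,:,::-1])
E
```

```text
4.2 [0.5095 0.0819 0.0256] [-1.6 20.8] [[-0.     0.957  0.29 ]
 [-0.003  0.29  -0.957]
 [-1.    -0.001  0.003]] [-4.91 -1.21 10.88] 0.32496362046314337
```

View pics/w2.png

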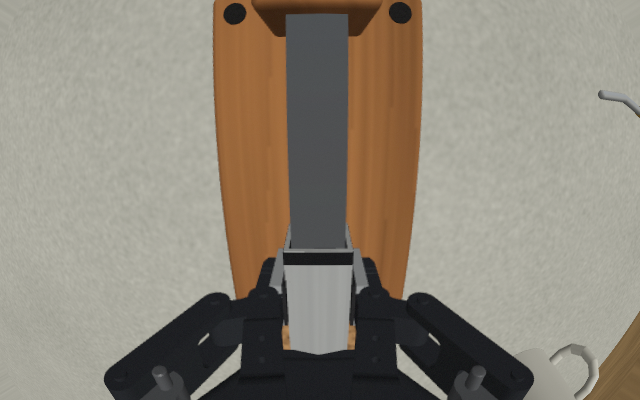

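Emit:
step_arm(plan=[[-0.05, 0, 0, 0, 0, 0], [0, 0, 0, 0, 0, 0]])

```text
t: 4.5
eef_pos: [0.5094, 0.0819, 0.0258]
tool_rot: [0.568, 0.421, 0.568, -0.422]
contact_force: [1.6, -1.3, -13.6]
gripper_width: 0.324
```

Emit:
step_arm(plan=[[0, 0, -0.025, 0, 0, 0], [0, 0, 0, 0, 0, 0]])

```text
t: 4.75
eef_pos: [0.5093, 0.0824, 0.0258]
tool_rot: [0.568, 0.42, 0.567, -0.423]
contact_force: [3.6, -2.3, -20.2]
gripper_width: 0.322
```

Emit:
step_arm(plan=[[0.033, 0, 0, 0, 0, 0], [0, 0, 0, 0, 0, 0], [0, 0, 0, 0, 0, 0]])

```text
t: 5.12
eef_pos: [0.5093, 0.0826, 0.0257]
tool_rot: [0.568, 0.42, 0.567, -0.423]
contact_force: [-2.6, -4.3, -4.6]
gripper_width: 0.322
```

```bash
cat > s.py <<'E'
from h import *
o=bot.get_obs();e=o["eef_pos"];f=o["contact_force"]
print(round(float(o["t"]),2),"pos",((e-O)@np.c_[X,Y]*1000).round(2),(e[2]*1000).round(2),"F xyz stand",(f@np.c_[X,Y,[0,0,1]]).round(1),"w",round(float(o["gripper_width"]),3),"T",o["torque"].round(2))
E
python3 s.py
```

```text
5.12 pos [-1.68 21.54] 25.66 F xyz stand [-3.7 -3.3 -4.6] w 0.322 T [-0.91  0.44  0.2 ]
```

Emit:
step_arm(plan=[[0.007, 0, -0.012, 0, 0, 0], [0, 0, 0, 0, 0, 0]])

```text
t: 5.38
eef_pos: [0.5091, 0.0831, 0.0256]
tool_rot: [0.568, 0.42, 0.567, -0.423]
contact_force: [-3.1, -4.7, -0.1]
gripper_width: 0.325
```

```bash
python3 s.py
```

```text
5.38 pos [-1.66 22.11] 25.63 F xyz stand [-4.3 -3.6 -0.1] w 0.325 T [-0.92  0.63  0.2 ]
```

Emit:
step_arm(plan=[[0, 0, -0.012, 0, 0, 0], [0, 0, 0, 0, 0, 0]])

```text
t: 5.62
eef_pos: [0.509, 0.0836, 0.0256]
tool_rot: [0.568, 0.42, 0.567, -0.423]
contact_force: [-4.3, -4.7, 0.0]
gripper_width: 0.326
```

Emit:
step_arm(plan=[[0, 0, -0.012, 0, 0, 0], [0, 0, 0, 0, 0, 0]])

```text
t: 5.88
eef_pos: [0.5088, 0.0841, 0.0256]
tool_rot: [0.568, 0.42, 0.567, -0.423]
contact_force: [-3.0, -5.0, 0.1]
gripper_width: 0.324
```

```bash
python3 s.py
```

```text
5.88 pos [-1.67 23.09] 25.64 F xyz stand [-4.4 -3.9  0.1] w 0.324 T [-0.88  0.7   0.21]
```

Emit:
step_arm(plan=[[0, 0, -0.012, 0, 0, 0], [0, 0, -0.012, 0, 0, 0], [0, 0, 0, 0, 0, 0]])

```text
t: 6.25
eef_pos: [0.5086, 0.0849, 0.0256]
tool_rot: [0.568, 0.42, 0.567, -0.423]
contact_force: [-4.2, -5.3, -0.3]
gripper_width: 0.322
```

Emit:
step_arm(plan=[[0, 0, -0.02, 0, 0, 0], [0, 0, -0.02, 0, 0, 0]])

```text
t: 6.5
eef_pos: [0.5083, 0.0859, 0.0256]
tool_rot: [0.569, 0.42, 0.567, -0.423]
contact_force: [-1.8, -7.8, -0.0]
gripper_width: 0.32
```

```bash
python3 s.py
```

```text
6.5 pos [-1.65 24.98] 25.64 F xyz stand [-4. -7. -0.] w 0.32 T [-1.32  0.48  0.3 ]
```

```bash
python3 - <<'E'
from h import *
p,d=bot.read_camera("wrist");cv2.imwrite("pics/w3.png",p[:,:,::-1])
a=cv2.imread("pics/w2.png")[:,:,::-1]
for q in(a,p): print(q[225:275:2,318].mean(1).round(0))
p,d=bot.read_camera("top");cv2.imwrite("pics/t3.png",cv2.resize(p[190:310,170:350,::-1],None,fx=4,fy=4,interpolation=cv2.INTER_CUBIC))
E
python3 s.py
```

```text
[ 80.  78.  78.  80.  80.  78.  79.  78.  80.  79.  79.  74. 124. 126.
  26.  27.  28.  24.  27.  26. 125. 157. 157. 157. 157.]
[ 80.  80.  78.  79.  80.  80.  79.  78.  79.  79.  79.  74. 125. 126.
  26.  28.  27.  26.  26.  26. 126. 156. 156. 156. 156.]
6.6 pos [-1.66 24.98] 25.64 F xyz stand [-5.3 -4.9 -0.3] w 0.326 T [-1.21  0.55  0.27]
```

View pics/t3.png

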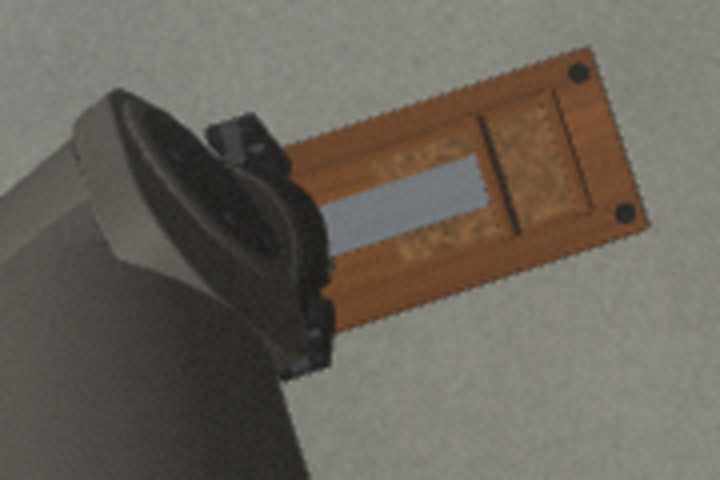

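Emit:
step_arm(plan=[[0, 0, -0.02, 0, 0, 0], [0, 0, -0.02, 0, 0, 0], [0, 0, -0.02, 0, 0, 0]])

```text
t: 6.98
eef_pos: [0.5077, 0.0877, 0.0256]
tool_rot: [0.569, 0.42, 0.567, -0.423]
contact_force: [-3.0, -6.8, 0.0]
gripper_width: 0.322
```

Emit:
step_arm(plan=[[0, 0, -0.02, 0, 0, 0], [0, 0, -0.02, 0, 0, 0], [0, 0, -0.02, 0, 0, 0], [0, 0, -0.02, 0, 0, 0]])

```text
t: 7.48
eef_pos: [0.5064, 0.0919, 0.0256]
tool_rot: [0.568, 0.42, 0.567, -0.423]
contact_force: [-3.3, -4.6, 1.0]
gripper_width: 0.323
```

```bash
python3 s.py
```

```text
7.47 pos [-1.65 31.29] 25.64 F xyz stand [-4.5 -3.4  1. ] w 0.323 T [-0.93  0.72  0.22]
```

Emit:
step_arm(plan=[[0, 0, -0.04, 0, 0, 0], [0, 0, -0.04, 0, 0, 0], [0, 0, -0.04, 0, 0, 0], [0, 0, -0.04, 0, 0, 0], [0, 0, -0.04, 0, 0, 0], [0, 0, -0.04, 0, 0, 0], [0, 0, -0.04, 0, 0, 0], [0, 0, -0.04, 0, 0, 0]])

```text
t: 8.48
eef_pos: [0.5026, 0.1042, 0.0256]
tool_rot: [0.568, 0.42, 0.567, -0.423]
contact_force: [-4.0, -3.7, 1.6]
gripper_width: 0.322
```

```bash
python3 s.py
```

```text
8.47 pos [-1.64 44.09] 25.64 F xyz stand [-4.9 -2.4  1.6] w 0.322 T [-0.97  0.74  0.19]
```

Emit:
step_arm(plan=[[0, 0, -0.05, 0, 0, 0], [0, 0, -0.05, 0, 0, 0], [0, 0, -0.05, 0, 0, 0], [0, 0, -0.05, 0, 0, 0], [0, 0, -0.05, 0, 0, 0], [0, 0, -0.05, 0, 0, 0], [0, 0, -0.05, 0, 0, 0], [0, 0, -0.05, 0, 0, 0]])

```text
t: 9.48
eef_pos: [0.4979, 0.1195, 0.0256]
tool_rot: [0.568, 0.42, 0.567, -0.423]
contact_force: [-4.7, -4.7, 1.4]
gripper_width: 0.325
```

```bash
cat > s2.py <<'E'
import sys
from h import *
exec(open("s.py").read().split("\n",1)[1])
p,d=bot.read_camera("top");q=p[190:310,170:350]
hsv=cv2.cvtColor(q,cv2.COLOR_RGB2HSV);m=((hsv[...,0]<6)|(hsv[...,0]>172))&(hsv[...,1]>150)
v,u=np.nonzero(m[40:70,60:90]);print("red",len(u),(np.c_[u+60,v+40]).tolist()[:6])
if len(sys.argv)>1: cv2.imwrite(f"pics/{sys.argv[1]}.png",cv2.resize(q[:,:,::-1],None,fx=4,fy=4,interpolation=cv2.INTER_CUBIC))
E
python3 s2.py t4
```

```text
9.47 pos [-1.66 60.16] 25.62 F xyz stand [-5.8 -3.1  1.4] w 0.325 T [-0.96  0.73  0.23]
red 0 []
```

View pics/t4.png

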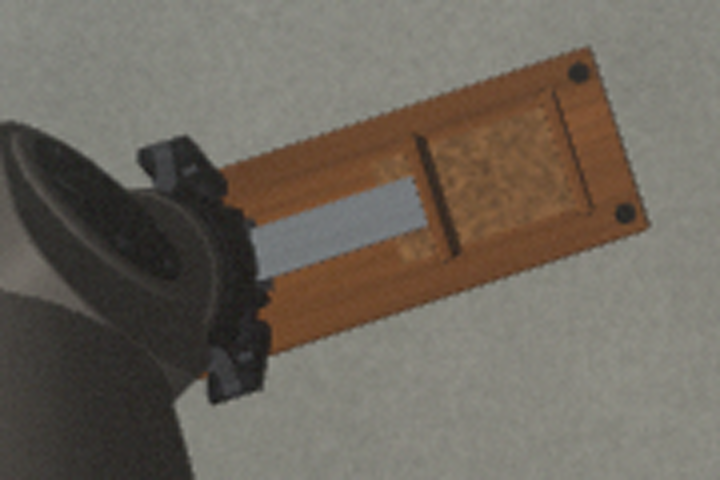

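Emit:
step_arm(plan=[[0, 0, -0.02, 0, 0, 0], [0, 0, -0.02, 0, 0, 0], [0, 0, -0.02, 0, 0, 0], [0, 0, -0.02, 0, 0, 0]])

```text
t: 10.02
eef_pos: [0.497, 0.1225, 0.0256]
tool_rot: [0.568, 0.42, 0.567, -0.423]
contact_force: [-4.9, -5.1, 2.1]
gripper_width: 0.322
```

```bash
python3 s2.py
```

```text
10.03 pos [-1.67 63.34] 25.61 F xyz stand [-6.1 -3.4  2.1] w 0.322 T [-0.98  0.81  0.27]
red 0 []
```

Emit:
step_arm(plan=[[0, 0, -0.02, 0, 0, 0], [0, 0, -0.02, 0, 0, 0]])

```text
t: 10.32
eef_pos: [0.4965, 0.124, 0.0256]
tool_rot: [0.568, 0.42, 0.567, -0.423]
contact_force: [-3.9, -4.9, 0.9]
gripper_width: 0.322
```

```bash
python3 s2.py
```

```text
10.32 pos [-1.66 64.91] 25.63 F xyz stand [-5.2 -3.6  0.9] w 0.322 T [-0.97  0.78  0.2 ]
red 0 []
```

Emit:
step_arm(plan=[[0, 0, -0.02, 0, 0, 0], [0, 0, -0.02, 0, 0, 0]])

```text
t: 10.62
eef_pos: [0.496, 0.1256, 0.0256]
tool_rot: [0.568, 0.42, 0.567, -0.423]
contact_force: [-4.4, -5.1, 1.9]
gripper_width: 0.323
```

```bash
python3 s2.py
```

```text
10.62 pos [-1.66 66.55] 25.63 F xyz stand [-5.7 -3.6  1.9] w 0.323 T [-0.99  0.8   0.24]
red 0 []
```

Emit:
step_arm(plan=[[0, 0, -0.02, 0, 0, 0], [0, 0, -0.02, 0, 0, 0]])

```text
t: 10.92
eef_pos: [0.4955, 0.1271, 0.0256]
tool_rot: [0.568, 0.42, 0.567, -0.423]
contact_force: [-4.3, -5.4, 1.4]
gripper_width: 0.328
```

```bash
python3 s2.py
```

```text
10.93 pos [-1.68 68.15] 25.6 F xyz stand [-5.7 -3.8  1.4] w 0.328 T [-0.94  0.73  0.21]
red 0 []
```

Emit:
step_arm(plan=[[0, 0, -0.02, 0, 0, 0], [0, 0, -0.02, 0, 0, 0]])

```text
t: 11.22
eef_pos: [0.4951, 0.1287, 0.0256]
tool_rot: [0.568, 0.42, 0.567, -0.423]
contact_force: [-4.0, -5.1, 2.1]
gripper_width: 0.319
```

```bash
python3 s2.py t5
```

```text
11.22 pos [-1.66 69.73] 25.62 F xyz stand [-5.3 -3.7  2.1] w 0.319 T [-0.95  0.82  0.18]
red 0 []
```

View pics/t5.png

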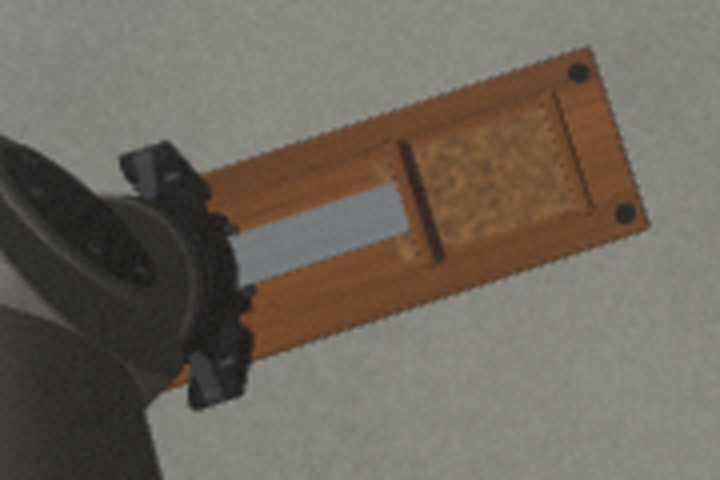

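Emit:
step_arm(plan=[[0, 0, -0.02, 0, 0, 0], [0, 0, -0.02, 0, 0, 0]])

```text
t: 11.52
eef_pos: [0.4946, 0.1302, 0.0257]
tool_rot: [0.568, 0.42, 0.567, -0.423]
contact_force: [-4.9, -5.5, 1.6]
gripper_width: 0.325
```

```bash
python3 s2.py
```

```text
11.53 pos [-1.62 71.35] 25.65 F xyz stand [-6.3 -3.8  1.6] w 0.325 T [-0.95  0.79  0.22]
red 0 []
```

Emit:
step_arm(plan=[[0, 0, -0.02, 0, 0, 0], [0, 0, -0.02, 0, 0, 0]])

```text
t: 11.82
eef_pos: [0.4941, 0.1317, 0.0256]
tool_rot: [0.568, 0.42, 0.567, -0.423]
contact_force: [-4.7, -5.8, 3.4]
gripper_width: 0.325
```

```bash
python3 s2.py
```

```text
11.82 pos [-1.69 72.95] 25.62 F xyz stand [-6.2 -4.1  3.4] w 0.325 T [-0.95  0.8   0.24]
red 0 []
```

Emit:
step_arm(plan=[[0, 0, -0.02, 0, 0, 0], [0, 0, -0.02, 0, 0, 0]])

```text
t: 12.12
eef_pos: [0.4937, 0.1332, 0.0256]
tool_rot: [0.568, 0.42, 0.567, -0.423]
contact_force: [-5.0, -4.9, 2.3]
gripper_width: 0.319
```

```bash
python3 s2.py
```

```text
12.12 pos [-1.65 74.53] 25.61 F xyz stand [-6.2 -3.2  2.3] w 0.319 T [-0.93  0.84  0.25]
red 0 []
```

Emit:
step_arm(plan=[[0, 0, -0.02, 0, 0, 0], [0, 0, -0.02, 0, 0, 0]])

```text
t: 12.42
eef_pos: [0.4932, 0.1348, 0.0256]
tool_rot: [0.568, 0.42, 0.567, -0.423]
contact_force: [-4.3, -4.9, 1.2]
gripper_width: 0.323
```

```bash
python3 s2.py
```

```text
12.43 pos [-1.64 76.18] 25.62 F xyz stand [-5.5 -3.4  1.2] w 0.323 T [-0.94  0.85  0.25]
red 0 []
```

Emit:
step_arm(plan=[[0, 0, -0.02, 0, 0, 0], [0, 0, -0.02, 0, 0, 0]])

```text
t: 12.72
eef_pos: [0.4927, 0.1366, 0.0256]
tool_rot: [0.568, 0.42, 0.567, -0.422]
contact_force: [-4.9, -3.3, 3.2]
gripper_width: 0.327
```

```bash
python3 s2.py
```

```text
12.72 pos [-1.65 78.  ] 25.62 F xyz stand [-5.7 -1.7  3.2] w 0.327 T [-0.82  0.94  0.21]
red 0 []
```

```bash
python3 s2.py t6
```

```text
12.78 pos [-1.66 78.26] 25.63 F xyz stand [-6.  -1.7  1.8] w 0.319 T [-0.63  0.92  0.18]
red 0 []
```

View pics/t6.png

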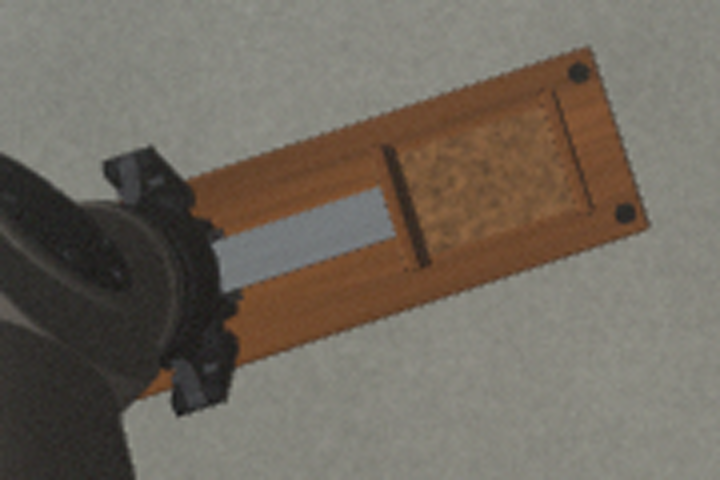

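Emit:
step_arm(plan=[[0, 0, -0.02, 0, 0, 0]])

```text
t: 12.95
eef_pos: [0.4923, 0.1375, 0.0256]
tool_rot: [0.568, 0.42, 0.567, -0.422]
contact_force: [-5.2, -3.5, 2.5]
gripper_width: 0.319
```

```bash
python3 s2.py t7
```

```text
12.95 pos [-1.65 79.04] 25.62 F xyz stand [-6.  -1.8  2.5] w 0.319 T [-0.7   0.87  0.2 ]
red 0 []
```

View pics/t7.png

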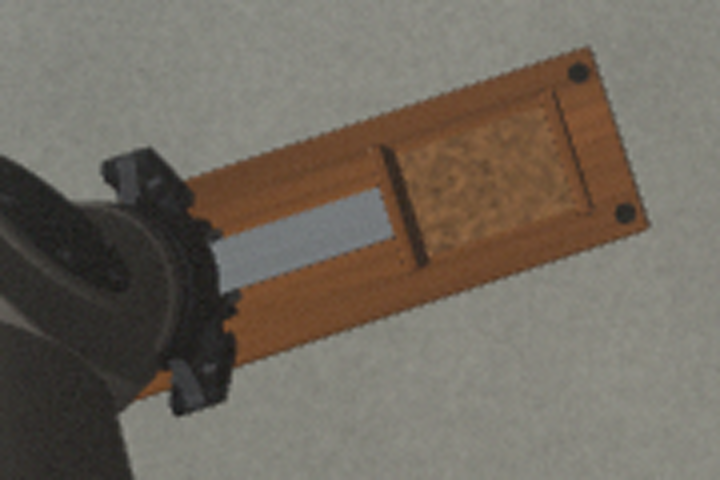

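Emit:
step_arm(plan=[[0, 0, -0.02, 0, 0, 0]])

```text
t: 13.12
eef_pos: [0.4921, 0.1385, 0.0256]
tool_rot: [0.568, 0.42, 0.568, -0.422]
contact_force: [-6.4, -3.0, 1.3]
gripper_width: 0.325
```

```bash
python3 s2.py t8
```

```text
13.12 pos [-1.66 80.02] 25.62 F xyz stand [-7.  -1.   1.3] w 0.325 T [-0.62  0.91  0.18]
red 0 []
```

Emit:
step_arm(plan=[[0, 0, -0.02, 0, 0, 0]])

```text
t: 13.3
eef_pos: [0.4918, 0.1395, 0.0256]
tool_rot: [0.568, 0.42, 0.568, -0.422]
contact_force: [-4.7, -2.9, 2.3]
gripper_width: 0.322
```

```bash
python3 s2.py t9
```

```text
13.3 pos [-1.65 81.05] 25.62 F xyz stand [-5.4 -1.4  2.3] w 0.322 T [-0.53  1.01  0.15]
red 0 []
```

View pics/t9.png

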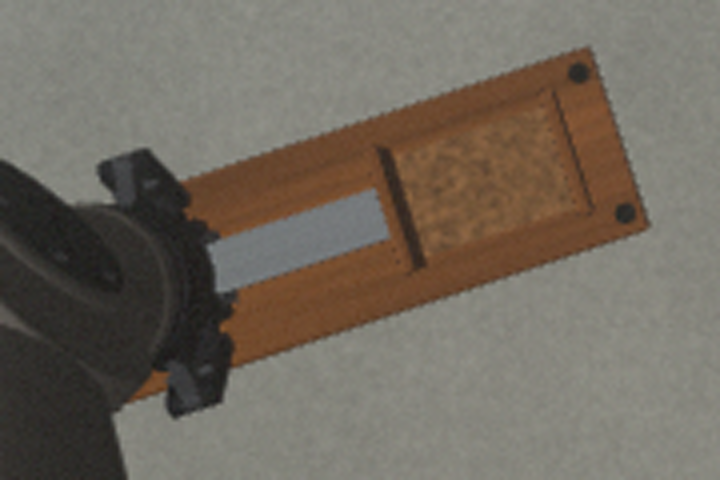

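Emit:
step_arm(plan=[[0, 0, -0.02, 0, 0, 0]])

```text
t: 13.48
eef_pos: [0.4914, 0.1405, 0.0256]
tool_rot: [0.568, 0.42, 0.568, -0.422]
contact_force: [-4.5, -2.9, 3.0]
gripper_width: 0.326
```

```bash
python3 s2.py
```

```text
13.47 pos [-1.68 82.09] 25.62 F xyz stand [-5.1 -1.5  3. ] w 0.326 T [-0.76  0.92  0.12]
red 5 [[71, 52], [72, 52], [70, 53], [71, 53], [72, 53]]
```

Emit:
step_arm(plan=[[0, 0, 0, 0, 0, 0], [0, 0, 0, 0, 0, 0], [0, 0, 0, 0, 0, 0], [0, 0, 0, 0, 0, 0]], fingers=-1)

```text
t: 14.02
eef_pos: [0.493, 0.1401, 0.025]
tool_rot: [0.568, 0.421, 0.567, -0.422]
contact_force: [0.0, -0.5, -0.3]
gripper_width: 0.999
```

```bash
python3 s2.py t10; python3 - <<'E'
from h import *
o=bot.get_obs();e=o["eef_pos"]
g=np.array([.523,-.356])
# approach gourd high: TCP z at gourd grasp = .04-.019
rows([([e[0],e[1],.15],None),([.50,-.2,.16],None),([g[0],g[1],.15],None)],step=.05)
d=np.linalg.norm
print(np.degrees(np.arctan2(*(np.array([.45,-.224])-g)[::-1])),d(np.array([.45,-.224])-g))
E
```

```text
14.03 pos [-0.31 81.35] 24.97 F xyz stand [-0.1 -0.5 -0.3] w 0.999 T [ 0.01 -0.02 -0.05]
red 5 [[71, 52], [72, 52], [70, 53], [71, 53], [72, 53]]
[[-1.0,0.0,0.0,0.0,0.0,0.0],[-1.0,0.0,0.0,0.0,0.0,0.0],[-1.0,0.0,0.0,0.0,0.0,0.0],[-0.13,0.0,0.01,0.0,0.0,0.0],[-0.03,-0.28,1.0,0.0,0.0,0.0],[-0.03,-0.28,1.0,0.0,0.0,0.0],[-0.03,-0.28,1.0,0.0,0.0,0.0],[-0.03,-0.28,1.0,0.0,0.0,0.0]]
[[-0.03,-0.28,1.0,0.0,0.0,0.0],[-0.03,-0.28,1.0,0.0,0.0,0.0],[-0.02,-0.28,1.0,0.0,0.0,0.0],[-0.03,-0.28,1.0,0.0,0.0,0.0],[-0.0,-0.05,0.19,0.0,0.0,0.0],[0.06,-0.15,0.97,0.0,0.0,0.0],[0.06,-0.14,0.97,0.0,0.0,0.0],[0.07,-0.15,0.98,0.0,0.0,0.0]]
[[0.06,-0.14,0.97,0.0,0.0,0.0]]
17 [ 0.523  -0.3558  0.1501]
118.94392340060159 0.1508409758653132
```

View pics/t10.png

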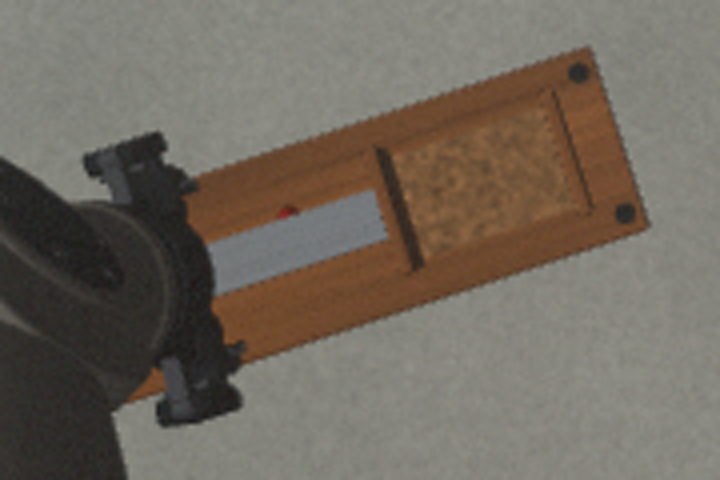

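Emit:
step_arm(plan=[[-0.5, 0, 0, 0, 0, 0], [-0.9, 0, 0, 0, 0, 0], [-1, 0, 0, 0, 0, 0], [-0.7, 0, 0, 0, 0, 0], [-0.03, -0.28, 1, 0, 0, 0], [-0.03, -0.28, 1, 0, 0, 0], [-0.03, -0.28, 1, 0, 0, 0], [-0.03, -0.28, 1, 0, 0, 0]])

```text
t: 15.08
eef_pos: [0.496, -0.0272, 0.154]
tool_rot: [0.568, 0.421, 0.567, -0.422]
contact_force: [0.6, -0.3, 0.7]
gripper_width: 0.999
```

Emit:
step_arm(plan=[[-0.03, -0.28, 1, 0, 0, 0], [-0.03, -0.28, 1, 0, 0, 0], [-0.03, -0.28, 1, 0, 0, 0], [-0.03, -0.28, 1, 0, 0, 0], [0, -0.05, 0.19, 0, 0, 0], [0.06, -0.14, 0.97, 0, 0, 0], [0.06, -0.14, 0.8, 0, 0, 0], [0, 0, 0, 0, 0, 0]])

```text
t: 16.08
eef_pos: [0.5093, -0.2728, 0.1538]
tool_rot: [0.568, 0.422, 0.567, -0.423]
contact_force: [0.2, 0.6, 0.3]
gripper_width: 1.0
```

```bash
python3 - <<'E'
from h import *
o=bot.get_obs();print(o["t"],o["eef_pos"].round(4),o["q"].round(2))
p,d=bot.read_camera("wrist");cv2.imwrite("pics/w5.png",p[:,:,::-1])
# expected px of gourd rim centre & mid-height in wrist fisheye
m=bot.camera_model("wrist");T=np.array(m["T_tool_cam"]);K=np.array(m["mtx"]);M=Rq(o["tool_rot"])
def pw(P):
    c=np.linalg.inv(T)@np.r_[M.inv().apply(np.array(P)-o["eef_pos"]),1];v=np.array([c[0],-c[1],-c[2]]);r=np.hypot(v[0],v[1]);th=np.arctan2(r,v[2])
    return (K[:2,2]+K[0,0]*th*v[:2]/r).round(1)
for z in (0.08,): 
    print("rim c",pw([.523,-.356,z]),[pw([.523+.0245*np.cos(a),-.356+.0245*np.sin(a),z]).tolist() for a in np.radians([17,107,197,287])])
rows([([.523,-.356,.12],YAW),([.523,-.356,.021],YAW)],step=.032)
E
```

```text
16.075 [ 0.5093 -0.2728  0.1538] [ 0.72  0.44 -0.43  1.84  0.23  0.91  0.47]
rim c [305.6 300.7] [[333.7, 300.6], [304.9, 277.7], [277.7, 300.3], [306.3, 321.4]]
[[0.28,-0.1,0.71,-0.0003,0.0001,0.0],[0.28,-0.1,0.71,-0.0003,0.0,0.0],[0.29,-0.1,0.72,-0.0003,0.0001,0.0],[0.62,0.0,-0.0,-0.0,-0.0,0.0],[0.62,0.0,-0.0,-0.0,-0.0,0.0],[0.62,0.0,-0.0,-0.0,-0.0,0.0],[0.61,0.0,-0.0,-0.0,-0.0,0.0]]
7 [ 0.5229 -0.3561  0.0212]
```

View pics/w5.png

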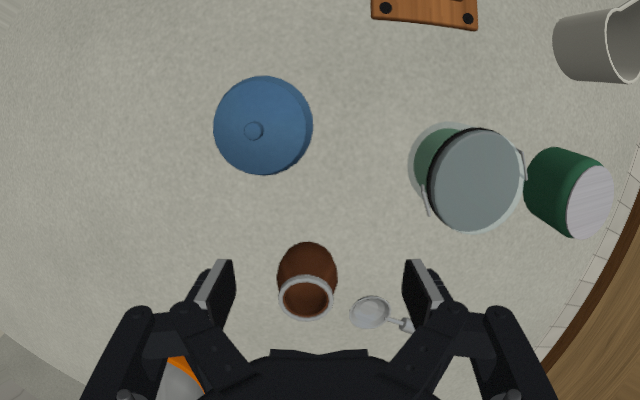

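Emit:
step_arm(plan=[[0.28, -0.1, 0.71, -0.0003, 0, 0], [0.28, -0.1, 0.71, -0.0003, 0, 0], [0.28, -0.1, 0.71, -0.0003, 0, 0], [0, 0, 0, 0, 0, 0], [0.6, 0, 0, 0, 0, 0], [0.6, 0, 0, 0, 0, 0], [0.6, 0, 0, 0, 0, 0], [0, 0, 0, 0, 0, 0]])

```text
t: 17.12
eef_pos: [0.5225, -0.3528, 0.0477]
tool_rot: [0.569, 0.419, 0.57, -0.419]
contact_force: [-0.2, 0.8, -0.1]
gripper_width: 1.001
```

```bash
python3 - <<'E'
from h import *
o=bot.get_obs();print(o["t"],o["eef_pos"].round(4),Rq(o["tool_rot"]).as_matrix().round(3).tolist(),o["contact_force"].round(1))
p,d=bot.read_camera("wrist");cv2.imwrite("pics/w6.png",p[:,:,::-1])
rows([([.523,-.356,.021],YAW)],step=.032)
E
```

```text
17.125 [ 0.5225 -0.3528  0.0477] [[-0.002, 0.955, 0.298], [0.001, 0.298, -0.955], [-1.0, -0.002, -0.002]] [-0.2  0.8 -0.1]
[[0.7,-0.03,0.05,0.0005,0.0,0.0]]
1 [ 0.5229 -0.356   0.021 ]
```

View pics/w6.png

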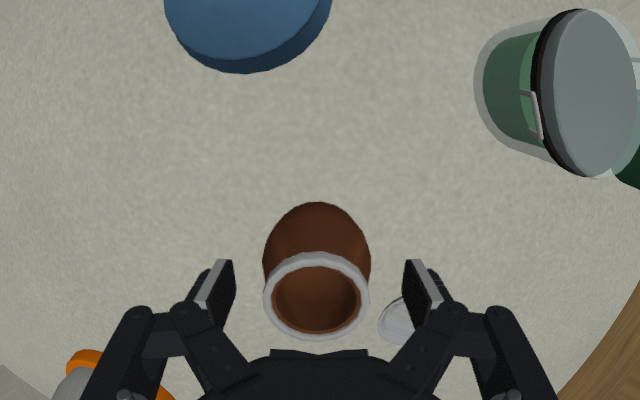

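Emit:
step_arm(plan=[[0.4, -0.02, 0.03, 0.0005, 0, 0], [0.4, -0.02, 0.03, 0, 0, 0], [0, 0, 0, 0, 0, 0], [0, 0, 0, 0, 0, 0]])

```text
t: 17.68
eef_pos: [0.5223, -0.3589, 0.0169]
tool_rot: [0.569, 0.42, 0.568, -0.421]
contact_force: [-0.3, -0.1, 0.5]
gripper_width: 1.005
```

Emit:
step_arm(plan=[[0, 0, 0, 0, 0, 0], [0, 0, 0, 0, 0, 0], [0, 0, 0, 0, 0, 0], [0, 0, 0, 0, 0, 0]], fingers=1, force=25)

```text
t: 18.18
eef_pos: [0.5227, -0.3591, 0.0178]
tool_rot: [0.569, 0.42, 0.567, -0.421]
contact_force: [-0.9, 0.7, 5.0]
gripper_width: 0.676
```

```bash
python3 - <<'E'
from h import *
o=bot.get_obs();print(o["t"],o["eef_pos"].round(4),Rq(o["tool_rot"]).as_matrix().round(3).tolist(),o["contact_force"].round(1))
p,d=bot.read_camera("wrist");cv2.imwrite("pics/w7.png",p[:,:,::-1])
E
```

```text
18.175 [ 0.5227 -0.3591  0.0178] [[0.001, 0.956, 0.292], [-0.002, 0.292, -0.956], [-1.0, 0.001, 0.003]] [-0.9  0.7  5. ]
```

View pics/w7.png

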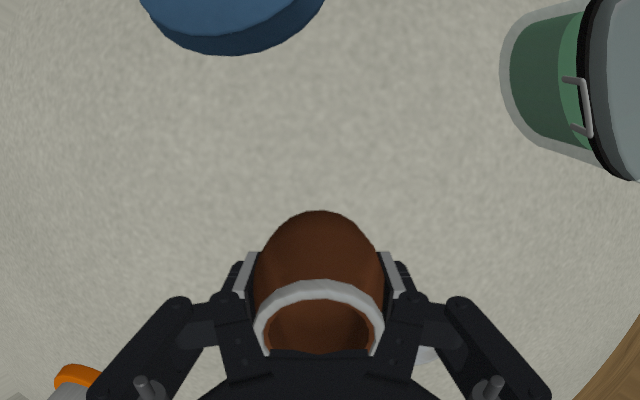

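Emit:
step_arm(plan=[[-0.1, 0, 0, 0, 0, 0], [-0.4, 0, 0, 0, 0, 0], [-0.7, 0, 0, 0, 0, 0], [-0.8, 0, 0, 0, 0, 0], [-0.7, 0, 0, 0, 0, 0], [-0.3, 0, 0, 0, 0, 0], [0, 0, 0, 0, 0, 0]])

```text
t: 19.1
eef_pos: [0.5225, -0.3589, 0.1378]
tool_rot: [0.569, 0.42, 0.567, -0.421]
contact_force: [-0.8, 0.4, -1.1]
gripper_width: 0.67
```

```bash
python3 - <<'E'
from h import *
o=bot.get_obs();print(o["t"],o["eef_pos"].round(4),o["contact_force"].round(1),o["gripper_width"])
p,d=bot.read_camera("wrist");cv2.imwrite("pics/w8.png",p[:,:,::-1])
t=O-Y*.083
rows([([*t[:2],.14],YAW)],step=.034)
E
```

```text
19.1 [ 0.5225 -0.3589  0.1378] [-0.8  0.4 -1.1] 0.670333277408782
[[-0.01,0.27,-0.73,-0.0,0.0,0.0],[-0.01,0.27,-0.73,-0.0,0.0,0.0],[-0.01,0.27,-0.73,-0.0,0.0,0.0],[-0.01,0.27,-0.73,-0.0,0.0,0.0],[-0.01,0.27,-0.73,-0.0001,0.0,0.0],[-0.01,0.27,-0.73,-0.0,0.0,0.0],[-0.01,0.27,-0.73,-0.0001,0.0001,0.0],[-0.01,0.27,-0.73,-0.0,0.0,0.0]]
[[-0.01,0.27,-0.73,-0.0001,0.0001,0.0],[-0.0,0.27,-0.73,-0.0,0.0,0.0],[-0.01,0.28,-0.73,-0.0001,0.0001,0.0001]]
11 [ 0.5418 -0.0166  0.1401]
```

View pics/w8.png

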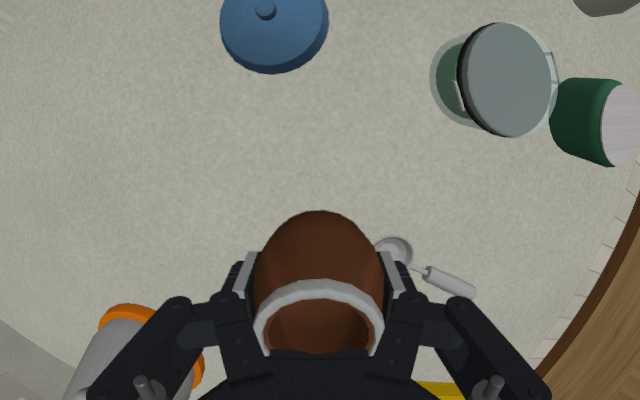

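Gourd held upright with the rim unchanged in view (at about 318, 315), no slip. Carrying to above the cork.

Emit:
step_arm(plan=[[-0.01, 0.15, -0.4, 0, 0, 0], [-0.01, 0.27, -0.73, 0, 0, 0], [-0.01, 0.27, -0.73, 0, 0, 0], [-0.01, 0.27, -0.73, 0, 0, 0], [-0.01, 0.27, -0.73, 0, 0, 0], [-0.01, 0.27, -0.73, 0, 0, 0], [-0.01, 0.27, -0.73, 0, 0, 0], [-0.01, 0.27, -0.73, 0, 0, 0]])

```text
t: 20.15
eef_pos: [0.5348, -0.1214, 0.1387]
tool_rot: [0.568, 0.42, 0.569, -0.421]
contact_force: [0.2, 0.2, 0.0]
gripper_width: 0.673
```

Emit:
step_arm(plan=[[-0.01, 0.27, -0.73, 0, 0, 0], [-0.01, 0.27, -0.73, 0, 0, 0], [-0.01, 0.27, -0.73, -0.0003, 0, 0], [0, 0.12, -0.33, 0, 0, 0], [0, 0, 0, 0, 0, 0], [0, 0, 0, 0, 0, 0]])

```text
t: 20.9
eef_pos: [0.5416, -0.0183, 0.1403]
tool_rot: [0.569, 0.42, 0.568, -0.421]
contact_force: [-0.1, 0.4, -1.3]
gripper_width: 0.67
```

```bash
python3 - <<'E'
from h import *
o=bot.get_obs();print(o["t"],o["eef_pos"].round(4),o["contact_force"].round(1),o["gripper_width"])
p,d=bot.read_camera("wrist");cv2.imwrite("pics/w9.png",p[:,:,::-1])
t=O-Y*.083
rows([([*t[:2],.14],YAW),([*t[:2],.034],YAW)],step=.03)
E
python3 s2.py
```

```text
20.9 [ 0.5416 -0.0183  0.1403] [-0.1  0.4 -1.3] 0.6699835574732299
[[0.01,0.01,-0.04,-0.0004,0.0004,0.0001],[0.66,0.0,0.0,-0.0,-0.0,0.0],[0.66,0.0,0.0,-0.0,-0.0,0.0],[0.67,0.0,0.0,-0.0,-0.0,0.0],[0.66,0.0,0.0,-0.0,-0.0,0.0]]
5 [ 0.5416 -0.0168  0.034 ]
20.95 pos [ -0.4  -84.57] 140.41 F xyz stand [ 0.1 -0.1 -1. ] w 0.674 T [ 0.06  0.04 -0.02]
red 0 []
```

View pics/w9.png

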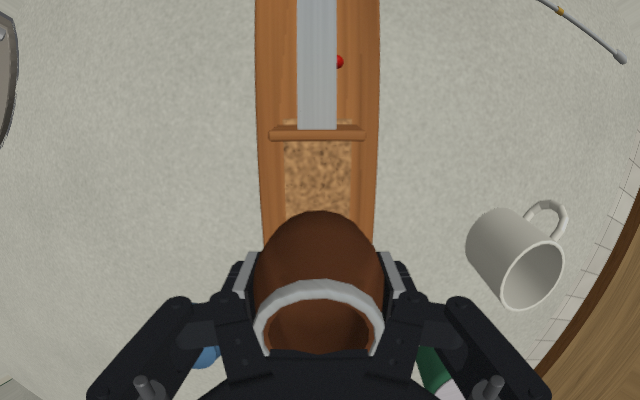

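Emit:
step_arm(plan=[[0.3, 0.01, -0.04, 0, 0, 0], [0.6, 0, 0, 0, 0, 0], [0.6, 0, 0, 0, 0, 0], [0.5, 0, 0, 0, 0, 0], [0.3, 0, 0, 0, 0, 0], [0.2, 0, 0, 0, 0, 0], [0, 0, 0, 0, 0, 0], [0, 0, 0, 0, 0, 0]])

```text
t: 22.0
eef_pos: [0.5424, -0.0153, 0.0413]
tool_rot: [0.57, 0.42, 0.568, -0.42]
contact_force: [0.5, -0.1, -1.2]
gripper_width: 0.672
```

```bash
python3 s.py
```

```text
22.0 pos [  1.2  -81.73] 41.26 F xyz stand [ 0.4 -0.2 -1.2] w 0.672 T [ 0.04 -0.04 -0.02]
```

Steps of 2 mm, then fine.

Emit:
step_arm(plan=[[0.05, -0.03, 0, 0, 0, 0], [0.05, 0, 0, 0, 0, 0], [0.05, 0, 0, 0, 0, 0], [0.05, 0, 0, 0, 0, 0], [0, 0, 0, 0, 0, 0]])

```text
t: 22.62
eef_pos: [0.5406, -0.0157, 0.0325]
tool_rot: [0.569, 0.42, 0.568, -0.421]
contact_force: [1.3, -0.5, -0.6]
gripper_width: 0.673
```

Emit:
step_arm(plan=[[0.015, 0, 0, 0, 0, 0], [0, 0, 0, 0, 0, 0]])

```text
t: 22.88
eef_pos: [0.5408, -0.0157, 0.0321]
tool_rot: [0.569, 0.42, 0.568, -0.421]
contact_force: [-0.5, -0.1, -1.9]
gripper_width: 0.675
```

```bash
python3 s.py
```

```text
22.88 pos [ -0.49 -81.65] 32.09 F xyz stand [-0.6  0.  -1.9] w 0.675 T [0.02 0.02 0.04]
```

Emit:
step_arm(plan=[[0.015, 0, 0, 0, 0, 0], [0, 0, 0, 0, 0, 0]])

```text
t: 23.12
eef_pos: [0.5407, -0.0157, 0.0315]
tool_rot: [0.569, 0.42, 0.568, -0.421]
contact_force: [0.1, -0.4, -0.9]
gripper_width: 0.673
```

```bash
python3 s.py
```

```text
23.12 pos [ -0.54 -81.68] 31.48 F xyz stand [-0.  -0.4 -0.9] w 0.673 T [ 0.02 -0.04  0.01]
```

Emit:
step_arm(plan=[[0.012, 0, 0, 0, 0, 0], [0, 0, 0, 0, 0, 0]])

```text
t: 23.38
eef_pos: [0.5408, -0.0157, 0.031]
tool_rot: [0.569, 0.42, 0.568, -0.421]
contact_force: [0.1, -0.3, -0.7]
gripper_width: 0.673
```

```bash
python3 s.py
```

```text
23.38 pos [ -0.5  -81.67] 30.99 F xyz stand [-0.  -0.4 -0.7] w 0.673 T [-0.01  0.01  0.01]
```

Emit:
step_arm(plan=[[0.01, 0, 0, 0, 0, 0], [0, 0, 0, 0, 0, 0]])

```text
t: 23.62
eef_pos: [0.5408, -0.0157, 0.0308]
tool_rot: [0.569, 0.42, 0.568, -0.421]
contact_force: [-1.9, 0.3, 2.7]
gripper_width: 0.674
```

```bash
python3 s.py
```

```text
23.62 pos [ -0.45 -81.7 ] 30.81 F xyz stand [-1.7  0.8  2.7] w 0.674 T [-0.06  0.24  0.02]
```

Emit:
step_arm(plan=[[0, 0, 0, 0, 0, 0], [0, 0, 0, 0, 0, 0], [0, 0, 0, 0, 0, 0], [0, 0, 0, 0, 0, 0]], fingers=-1)

```text
t: 24.12
eef_pos: [0.5408, -0.0157, 0.0306]
tool_rot: [0.569, 0.42, 0.568, -0.42]
contact_force: [0.1, 0.0, -0.3]
gripper_width: 1.0
```

```bash
python3 s.py; python3 - <<'E'
from h import *
p,d=bot.read_camera("wrist");cv2.imwrite("pics/w10.png",p[:,:,::-1])
E
```

```text
24.12 pos [ -0.45 -81.67] 30.61 F xyz stand [ 0.1  0.  -0.3] w 1.0 T [-0.02  0.02 -0.  ]
```

View pics/w10.png

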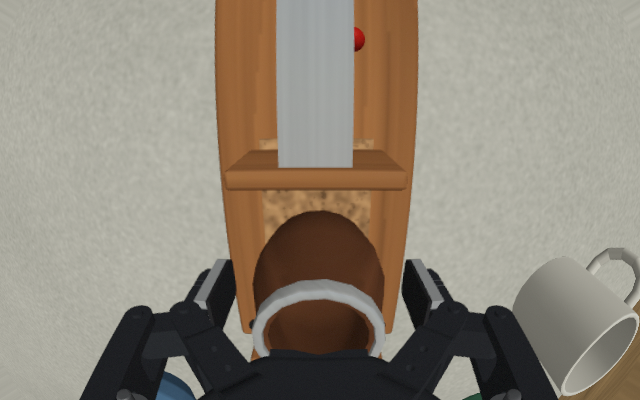

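Released, gourd standing (rim centred at about 318, 320) and clear of both pads; button still out at (358, 39). Lift straight up, then retreat so the top camera can see.

Emit:
step_arm(plan=[[-0.2, 0, 0, 0, 0, 0], [-0.5, 0, 0, 0, 0, 0], [-0.8, 0, 0, 0, 0, 0], [-1, 0, 0, 0, 0, 0], [-1, 0, 0, 0, 0, 0], [0, 0, 0.8, 0, 0, 0], [0, 0, 1, 0, 0, 0], [0, 0, 1, 0, 0, 0]])

```text
t: 25.18
eef_pos: [0.574, -0.1235, 0.1717]
tool_rot: [0.57, 0.42, 0.568, -0.42]
contact_force: [0.2, 0.8, 1.1]
gripper_width: 1.003
```

Emit:
step_arm(plan=[[0, 0, 1, 0, 0, 0], [0, 0, 1, 0, 0, 0], [0, 0, 1, 0, 0, 0], [0, 0, 0, 0, 0, 0]])

```text
t: 25.68
eef_pos: [0.6086, -0.2418, 0.1711]
tool_rot: [0.569, 0.421, 0.567, -0.423]
contact_force: [-1.0, 0.1, -0.4]
gripper_width: 0.999
```

```bash
python3 s2.py t12; python3 - <<'E'
from h import *
from scipy.optimize import least_squares
for n in("top","side"):
    p,d=bot.read_camera(n);cv2.imwrite(f"pics/{n}_end.png",p[:,:,::-1]);C=cloud(n,d);L=(C-O)@np.c_[X,Y,[0,0,1]]*1000
    g=L[(np.hypot(L[...,0],L[...,1]+79)<36)&(L[...,2]>72)&(L[...,2]<110)]
    print(n,"rim",len(g),g.min(0).round(1),g.max(0).round(1),((g.min(0)+g.max(0))/2).round(1))
    pl=np.linalg.lstsq(np.c_[g[g[:,2]>86][:,:2],np.ones((g[:,2]>86).sum())],g[g[:,2]>86][:,2],rcond=None)[0];print("rim slope",pl.round(3))
E
```

```text
25.68 pos [  -2.21 -317.72] 171.14 F xyz stand [-1.   0.4 -0.4] w 0.999 T [ 0.04 -0.01 -0.04]
red 5 [[71, 52], [72, 52], [70, 53], [71, 53], [72, 53]]
top rim 255 [ -25.  -108.6   72.2] [ 26.8 -57.6  96.6] [  0.9 -83.1  84.4]
rim slope [-4.0000e-03  3.0000e-03  9.3056e+01]
side rim 339 [ -27.1 -102.6   72. ] [ 22.  -53.1  95.9] [ -2.6 -77.8  84. ]
rim slope [ 1.0000e-02 -9.0000e-03  9.0972e+01]
```

View pics/top_end.png

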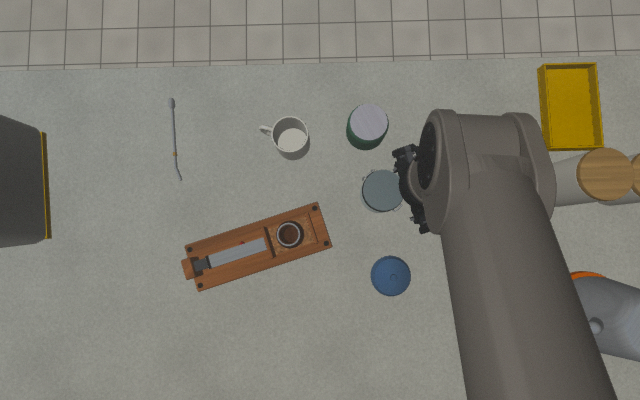

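View pics/side_end.png

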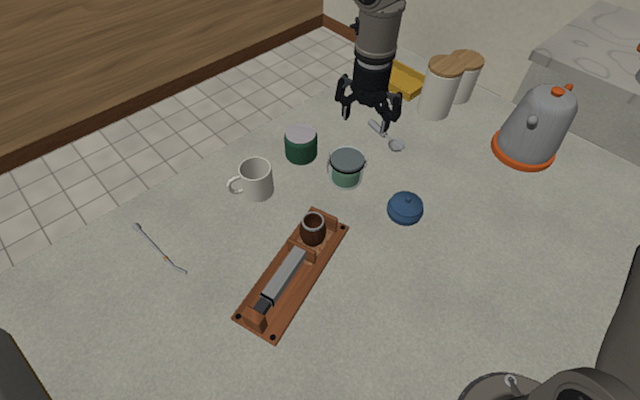

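The gourd stands upright between the cheeks. In the top view its rim is at (289, 234), and the button shows at about (241, 242). The other things are where they were and the arm is clear.

```bash
python3 -c "
from station import bot
print(bot.hand_in())"
```

```text
the job is handed in; nothing more can be done
None
```

The stand is widened and locked, and the gourd is standing upright on the cork. I handed the job in at about 26 s of the 54 s allowed.

**Sleeve:** I pinched it over the button at 25 N and slid it towards the post in small steps. The button popped out through the second hole at about 60–61 mm of travel. The along-tube force was about 1.5 N when I stopped, and the highest reading while sliding was about 7 N. These are readings at the ends of moves, so brief peaks between them were not seen.

**Gourd:** I set it down until a light touch of about 3 N, then released it and moved the arm clear.

**Last checks:**
- **Button:** it shows in the top camera with the same 5 red pixels as at the start, so it is out.
- **Gourd position:** the rim centre is at x 0.9, y -83 mm in the stand frame from the top camera, and x -2.6, y -78 mm from the side camera. They disagree by about 4–5 mm, roughly what the calibration allows, and both are well inside the limits.
- **Gourd upright:** the fitted rim slope is at most 0.01 rad. The rim height reads 91–93 mm, which matches a gourd resting on the cork.
- **Other things:** by eye in the pictures they look unmoved. The arm hides the teaspoon in the last top picture, but the side picture shows it in place.

No check failed.

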